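# Slide the slant tray past the gas tap into its bay

### The arm

A 6-joint arm with a two-finger parallel gripper is mounted at the origin on the work surface. World frame = base frame: x ahead of the robot, y to its left, z up, the work surface at z = 0. Lengths are in m, angles in rad, forces in N, time in s.
With the tool pointing down it reaches from about 0.25 to 0.775 m from the base axis. Payload 4 kg.
Tool frame: the origin (TCP) lies at the centre of the arm's flange, where the gripper is bolted on; the fingertips stand 173 mm ahead of it and the grasp point (between the pads) lies 155 mm ahead of it; z points along the fingers, y is the line along which they close (so a half turn about z gives the same grasp; the last joint's range is limited). The gripper opens to 85 mm and grips with 20 to 120 N. Pads are 22 mm wide; open, the fingers measure 114 mm over their backs; the gripper's body (76 mm by 85 mm) begins 54 mm behind the grasp point. The pads swing forward as they close: fully open they stand 13 mm farther back than shut.
Start: joints at [1.19, 0.087, 1.371, -0, 1.684, -0.103], TCP at [0.151, 0.529, 0.405] pointing down, gripper open.
Joint ranges: [-3.1, 3.1], [-0.76, 2.03], [0.27, 2.55], [-1.08, 4.22], [0.17, 2.65], [-2.57, 2.57]. Speed limits (rad/s): [2.79, 2.79, 3.14, 3.14, 3.14, 3.14].

### API

Orientations are given as a unit quaternion [w, x, y, z].
In Python, from plant import * gives the robot as it stands.
- The arm moves only by the tool carry_out, never from a script. Its argument "motion" is a list of rows, each a list of 6 numbers: the shift along the world's x, y, z in mm, then the turn, a rotation vector about the world's x, y, z in degrees. A call has 1 to 10 rows; each row is the pose to reach, as a shift and turn from the pose commanded when the call began; what a row does not reach only later rows make up. A row lasts 1/10 s, in which the tool goes at most 50 mm and 8.59 degrees, less where a joint would pass 70% of its speed; a pose out of reach is approached as far as the arm can. A call with a gripper value outside its range is refused whole. "hand" is the finger opening in mm, from 0 to 85.4, set as the call begins (left out, the last holds). The fingers move at their own pace and stop on an object; "force" is the grip in N (left out, the last holds). Time passes only in rows, so rows that repeat a pose let the fingers close. It gives the time, the measured TCP pose, the force, the opening and the grip force at its end, in the units of the state.
- get_obs(): the state, without advancing time (a new reading comes with each control period).
- camera(name): name is "scene" or "top"; returns the picture (420x560x3 uint8, red, green, blue); there is no depth.
- camera_params(name): a dict with "fx", "fy", "cx", "cy" (pixels), "rvec" (rotation vector, rad) and "tvec" (3), from world to camera coordinates, as OpenCV has them. Camera axes: x right, y down, z forward; pixel columns grow to the right and rows downward; lengths in m; the calibration is good to about 2 mm. A picture is of the moment at which its call begins. camera_params takes no time and is no camera call.
- hand_in(): hands the job in; it is judged then, once.
The state is a dict: "t": time; "joint_positions": joint angles; "qd": joint speeds; "tau": joint torques, N m; "ee_pos": TCP position; "eef_rot": TCP orientation; "force": force on the tool from outside, world axes, zero at the start; "ft_torque": the same for the moment, N m; "opening": finger opening in m; "grasp_force": force on a finger pad.
Only numpy, scipy, OpenCV 4.12 (cv2) and the standard library are available. Lean on these libraries where they do the work, as an engineer would, in place of code of your own. Each camera call takes 0.05 s, during which the arm holds its last target. There are 200 camera calls.

### The job

Put the long tray of culture tubes away in the parking bay at the back of the bench: the agar is still setting, so keep it flat on the bench and do not grip or lift it, but push it gently with the fingertips, now at one end, now at the other: angle it past the gas tap, one end in behind the tap first and the other end swung in after it, until it lies inside the bay, square and right back against the rear upstand. It may brush the tap but must not be rammed into it; leave the other things on the bench alone.

Things in the scene. Friction and masses are not known exactly. Their poses are not given: they have to be found in the camera images.
- tray: Long steel tray, 320 mm (y) x 80 (x), flat walls to 36 mm height, eleven stoppered tubes fixed across it (top at 53 mm, none past the walls), 0.4-0.8 kg. Stands loose on 4 small feet at x +-30, y +-125 mm: pushed near one end it swings about the other end's feet. Origin: bench level under its centre. It starts between robot and bay, about parallel to the bay, +x side towards it.
- tray_end_l (a point): Middle of the tray's +y end face, 18 mm above the bench.
- tray_end_r (a point): Middle of the tray's -y end face, 18 mm above the bench.
- bay: Bay of 3 fixed aluminium upstands 40 mm high. Origin: on the bench where the tray's centre belongs (home: axes as the tray's); +x into the bay, away from the robot. Inner faces: rear x = +40 mm; ends y = +-195 mm, running from x = -70 to +40 mm. Open towards the robot but for the gas tap. Turned up to 6 degrees.
- gas_tap: Grey post fixed before one end of the bay, at bay x about -102, y about +138 or -138 mm. Origin: its axis, bench level. Foot radius 22 mm to 14 mm height, column radius 14, head radius 18, lever on top, 105 high in all; nozzle to bay -x, 39 mm from axis, 72 high. From it to the far end upstand is 5 to 13 mm less than the tray's length. A flat steel disc at the mirrored place is flush, no obstacle.
- jar: Bystander: glass culture jar with a white lid, 66 mm across, 85 mm high. Origin: centre of its underside.
- tile: Bystander: white cutting tile, 120 x 160 x 8 mm. Origin: centre of its underside.
- forceps: Bystander: steel forceps, 150 mm long, lying on the tile. Origin: near the middle, on the tile.
- stopper: Bystander: white tube stopper, 26 mm across, 24 mm high. Origin: centre of its underside.

How it is judged:
On the way:
1. the end on the tap's side is in behind the gas tap while the other end is still outside the bay (((y of gas_tap in the frame of bay above 0 m and x of tray_end_l in the frame of bay above -0.07 m and y of tray_end_l in the frame of bay above 0.11 m and x of tray_end_r in the frame of bay below -0.08 m) or (y of gas_tap in the frame of bay below 0 m and x of tray_end_r in the frame of bay above -0.07 m and y of tray_end_r in the frame of bay below -0.11 m and x of tray_end_l in the frame of bay below -0.08 m))), for 0.1 s.
At the end, for the whole second after the job is handed in: The tray rests flat on the bench inside the bay, between the end upstands and behind the gas tap, its long side within 12 mm of the rear upstand and parallel to it within 0.06 rad (3.4 degrees), at rest (x of tray in the frame of bay between -0.012 and 0.006 m and y of tray in the frame of bay between -0.04 and 0.04 m and angle between the y axis of tray and the y axis of bay, either way round below 0.06 rad and height (world z) of tray below 0.006 m and angle between tray's own z axis and vertical below 0.05 rad and linear speed of tray below 0.01 m/s); the robot touches nothing.
It fails at once if the tray is lifted off the bench (more than 12 mm) or tipped (more than 0.12 rad) (height (world z) of tray above 0.012 m or angle between tray's own z axis and vertical above 0.12 rad).
It fails at once if the tray is gripped or shoved hard: more than 30 N between the fingers and the tray (contact force between the fingers and tray above 30 N).
It fails at once if the gas tap is rammed: more than 20 N from the tray or the robot (contact force between anything else and gas_tap above 20 N).
It fails at once if a bystander is moved by more than 20 mm (distance of any of jar, tile, forceps, stopper from where it was at the start of the episode above 0.02 m).
It also fails if it takes over 72 s, if anything falls off the work surface, if the arm or the gripper's body presses on something with over 40 N, if the wrist force passes 120 N, or if a joint passes its speed limit or range.

## Working session

There is one attempt and no reset: what is moved stays moved. The work goes in short steps, Python scripts to look and compute and a tool call to move; the robot and the scene stay as the last step left them, time stands still between calls to the robot, and variables do not carry over. Pictures are saved under pics/ and viewed, at most 10 in all, crops included, and the job is handed in when it is done.

Besides the shell and the picture viewer there is one more tool, called as a command line: name --pt "numbers of a row" for each row, then --argument value for the rest. carry_out: Moves the arm, as the interface text tells. Its arguments: {"type":"object","properties":{"motion":{"type":"array"},"hand":{"type":"number"},"force":{"type":"number"}},"required":["motion"]}

```bash
ls; mkdir -p pics; python3 - <<'E'
from plant import *
import cv2
for n in("top","scene"):
    cv2.imwrite(f"pics/{n}0.png",camera(n)[:,:,::-1]); print(n,camera_params(n))
o=get_obs();print(o)
E
```

```text
pics
top {'fx': 519.5184975002427, 'fy': 519.5184975002427, 'cx': 269.66673008011605, 'cy': 213.44818374617077, 'rvec': array([ 2.18362525, -2.13252257,  0.16032135]), 'tvec': array([-0.02644225,  0.52237472,  1.66705716])}
scene {'fx': 539.5640558970917, 'fy': 539.5640558970917, 'cx': 286.51916861352777, 'cy': 203.68188042267215, 'rvec': array([ 1.67088414,  1.97816874, -0.7487146 ]), 'tvec': array([ 0.10019543, -0.35565133,  1.9506044 ])}
{'t': 0.1, 'joint_positions': array([ 1.18993708e+00,  8.79109454e-02,  1.37217930e+00, -2.74277232e-05,
        1.68357799e+00, -1.03100192e-01]), 'qd': array([ 0.00046983, -0.00081986, -0.0031123 ,  0.00055837, -0.00079578,
       -0.0012118 ]), 'tau': array([ 2.76521147e-03, -3.53012645e+01, -3.14219391e+01, -1.05386976e-04,
        7.92079722e-03,  1.15266303e-05]), 'ee_pos': array([0.15077922, 0.5288174 , 0.40360083]), 'eef_rot': array([-2.35448697e-04,  1.38434957e-01,  9.90370984e-01, -1.01081777e-03]), 'force': array([-0.22136829, -0.19965625,  0.49288755]), 'ft_torque': array([ 0.0277263 , -0.0792983 , -0.01194824]), 'grasp_force': 0.0, 'opening': 0.08546089502541819}
```

View pics/top0.png

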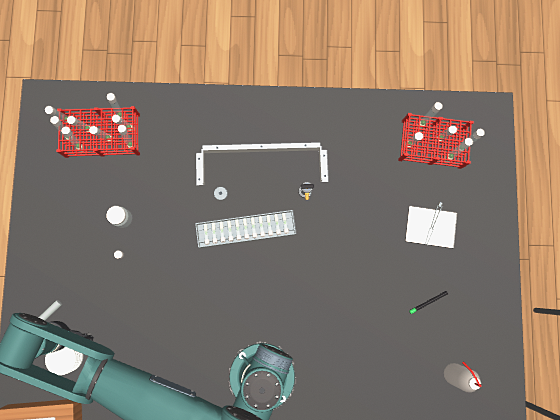

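View pics/scene0.png

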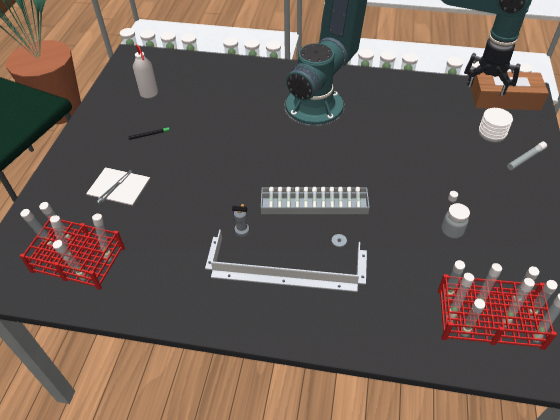

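The top view shows the tray at about (246,229), the bay opening towards the robot with its rear at row 147, the tap at (307,188) on the −y side, and the flush disc at (221,193). I'll zoom in to measure.

```bash
python3 - <<'E'
import cv2
a=cv2.imread("pics/top0.png")[135:255,185:335]
cv2.imwrite("pics/topc.png",cv2.resize(a,None,fx=5,fy=5,interpolation=cv2.INTER_CUBIC)[:600,:750])
b=cv2.imread("pics/scene0.png")[175:295,200:375]
cv2.imwrite("pics/scenec.png",cv2.resize(b,None,fx=4.5,fy=4.5,interpolation=cv2.INTER_CUBIC))
E
```

```text
(no output)
```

View pics/topc.png

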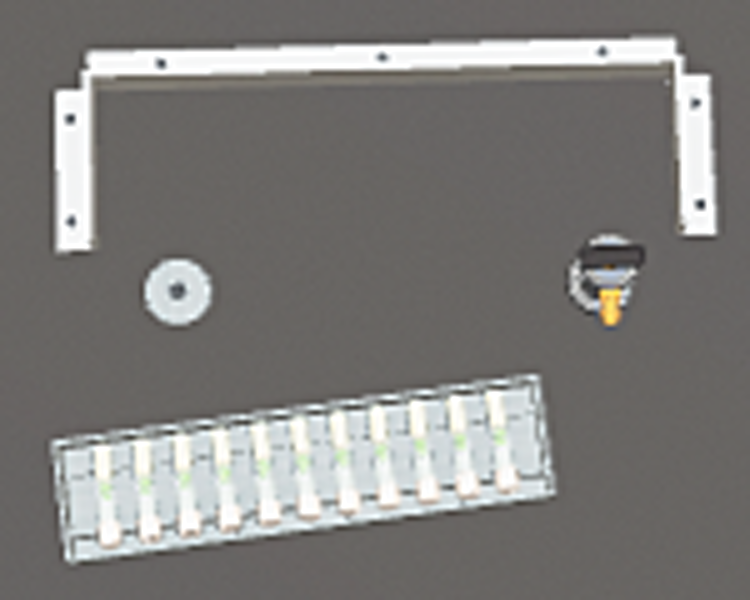

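Crop of the top view: tray top corners at (52,440), (540,376), (554,494), (70,562). Disc is at (178,291), and the tap foot is around (603,285). Rear inner top edge runs (95,76) to (672,64), and the end faces are at columns ~94 and ~681.

```bash
cat >h.py <<'E'
import numpy as np,cv2
from plant import *
def ray(n,uv,z):
    p=camera_params(n);R,_=cv2.Rodrigues(p["rvec"]);c=-R.T@p["tvec"]
    d=R.T@np.array([(uv[0]-p["cx"])/p["fx"],(uv[1]-p["cy"])/p["fy"],1]);return (c+d*(z-c[2])/d[2])
def px(n,X):
    p=camera_params(n);K=np.array([[p["fx"],0,p["cx"]],[0,p["fy"],p["cy"]],[0,0,1]])
    return cv2.projectPoints(np.float64(X).reshape(-1,3),p["rvec"],p["tvec"],K,None)[0][:,0]
def crop(u,v,ox=185,oy=135,s=5): return ((u+.5)/s-.5+ox,(v+.5)/s-.5+oy)
E
python3 - <<'E'
from h import *
np.set_printoptions(precision=4,suppress=True)
T=lambda u,v,z:ray("top",crop(u,v),z)[:2]
tr=np.array([T(*c,.036) for c in[(52,440),(540,376),(554,494),(70,562)]]);print("tray",tr,tr.mean(0),[np.linalg.norm(tr[i]-tr[i-1]) for i in range(4)])
print("rear top",T(95,76,.04),T(672,64,.04),"rear bot",T(100,88,0),T(668,76,0))
print("L top",T(92,90,.04),T(92,248,.04),"bot",T(96,245,0))
print("R top",T(677,76,.04),T(684,234,.04),"bot",T(681,232,0))
print("disc",T(178,291,0),"tapfoot",T(601,287,.01),"taphead",T(608,250,.09))
E
```

```text
tray [[ 0.4866  0.2287]
 [ 0.5367 -0.089 ]
 [ 0.4592 -0.0994]
 [ 0.4074  0.2137]] [0.4725 0.0635] [np.float64(0.08065215084731558), np.float64(0.32159734816620605), np.float64(0.07819979027694349), np.float64(0.3174035978655782)]
rear top [0.7297 0.2099] [ 0.7482 -0.1732] rear bot [0.7318 0.211 ] [ 0.7505 -0.1749]
L top [0.7202 0.2115] [0.6138 0.2072] bot [0.6235 0.2094]
R top [ 0.74   -0.1766] [ 0.6331 -0.1823] bot [ 0.6425 -0.1848]
disc [0.5935 0.1532] tapfoot [ 0.6016 -0.1304] taphead [ 0.6114 -0.1281]
```

View pics/scenec.png

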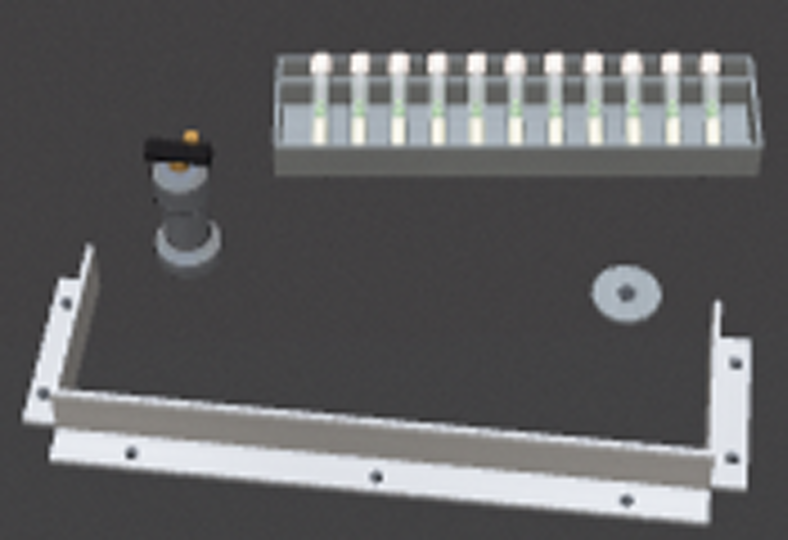

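The scene crop shows the tap foot top centred at (188,240), the disc at (626,293), and the upstand top corners at (55,393), (712,455), (90,245), (717,302). I'll cross-check the bay pose with these and build an ECC tracker for the tray.

```bash
cat >>h.py <<'E'
BAY=np.array([.701,.016]);BT=np.deg2rad(2.8);TR0=(.4725,.0635,np.deg2rad(9.2))
rot=lambda a:np.array([[np.cos(a),-np.sin(a)],[np.sin(a),np.cos(a)]])
b2w=lambda p:BAY+rot(BT)@np.array(p)
w2b=lambda p:rot(-BT)@(np.array(p)-BAY)
S=500. # ortho px/m, plane z=.036; ortho u = (0.45-y)*S, v=(0.85-x)*S
def ortho(img):
    P=[(.3,.4),(.8,.4),(.8,-.3),(.3,-.3)]
    H=cv2.getPerspectiveTransform(px("top",[(x,y,.036) for x,y in P]).astype(np.float32),np.float32([((.45-y)*S,(.85-x)*S) for x,y in P]))
    return cv2.warpPerspective(img,H,(400,300),flags=cv2.INTER_CUBIC)
def M(p): # tray-patch px -> ortho px ; patch 180x60, local x=(30-v)/S.., y=(90-u)/S
    x,y,t=p; R=np.array([[np.cos(t),np.sin(t)],[-np.sin(t),np.cos(t)]]);c=np.array([(.45-y)*S,(.85-x)*S])
    return np.float32(np.c_[R,c-R@[90,30]])
def track(guess,name=None):
    g=lambda a:cv2.cvtColor(a,cv2.COLOR_BGR2GRAY)
    T=cv2.warpAffine(g(ortho(cv2.imread("pics/top0.png"))),M(TR0),(180,60),flags=cv2.INTER_LINEAR|cv2.WARP_INVERSE_MAP)
    img=camera("top")[:,:,::-1].copy()
    if name: cv2.imwrite(f"pics/{name}.png",img)
    O=g(ortho(img));best=(-1,None)
    for d in (0,-.1,.1,-.2,.2):
        try: cc,W=cv2.findTransformECC(T,O,M((guess[0],guess[1],guess[2]+d)),cv2.MOTION_EUCLIDEAN,(3,200,1e-6),None,5)
        except cv2.error: continue
        if cc>best[0]: best=(cc,W)
    cc,W=best;c=W@[90,30,1];t=np.arctan2(-W[1,0],W[0,0])
    p=np.array([.85-c[1]/S,.45-c[0]/S,t]);p=np.array([p[0],p[1],t])
    return p,cc
def rep(p):
    c=w2b(p[:2]);f=p[2]-BT;e=lambda s:c+rot(f)@[0,s*.16]
    print("world",p[:2].round(4),"yaw",np.rad2deg(p[2]).round(1),"| bay c",(c*1e3).round(),"phi",np.rad2deg(f).round(1),"L",(e(1)*1e3).round(),"R",(e(-1)*1e3).round())
def tool(p,lx,ly,yaw,tipz,off=.173):
    """tool axis at tray-local (lx,ly) mm; closing line at yaw deg from world y"""
    o=get_obs();w=np.array(p[:2])+rot(p[2])@[lx/1e3,ly/1e3];e=o["ee_pos"]
    from scipy.spatial.transform import Rotation as Ro
    y=Ro.from_quat(np.roll(o["eef_rot"],-1)).as_matrix()[:,1];cur=np.rad2deg(np.arctan2(-y[0],y[1]))
    print("world",w.round(3),"shift mm",((np.r_[w,tipz+off]-e)*1e3).round(1),"yaw now",cur.round(1),"turn",round(yaw-cur,1),"F",o["force"].round(1),"t",round(o["t"],2))
E
python3 - <<'E'
from h import *
s=lambda X:((px("scene",X)-[200,175]+.5)*4.5-.5).round()
B=lambda x,y,z:np.r_[b2w((x,y)),z]
print(s([B(-.102,-.138,.014),B(-.102,.138,0),B(.04,-.195,.04),B(.04,.195,.04),B(-.07,-.195,.04),B(-.07,.195,.04)]).tolist())
print("tap w",b2w((-.102,-.138)),ray("scene",crop(188,240,200,175,4.5),.014),"disc",ray("scene",crop(626,293,200,175,4.5),0))
print("jar",ray("top",(116,215),.085))
p,cc=track(TR0);rep(p);print(cc)
tool(p,-75,-135,18,.10);tool(p,-75,-135,18,.015)
E
```

```text
[[192.0, 241.0], [619.0, 294.0], [53.0, 391.0], [705.0, 454.0], [90.0, 247.0], [712.0, 304.0]]
tap w [ 0.60586304 -0.12681792] [ 0.60505733 -0.12933165  0.014     ] disc [0.59092654 0.15336631 0.        ]
jar [0.49914939 0.4726233  0.085     ]
world [0.4725 0.0635] yaw 9.2 | bay c [-226.   59.] phi 6.4 L [-244.  218.] R [-208. -100.]
0.9999701057959055
world [ 0.42  -0.082] shift mm [ 269.2 -610.6 -130.8] yaw now -15.9 turn 33.9 F [ 0.6 -0.3  0.3] t 0.15
world [ 0.42  -0.082] shift mm [ 269.2 -610.6 -215.8] yaw now -15.9 turn 33.9 F [ 0.6 -0.3  0.3] t 0.15
```

carry_out --pt "19 -43 0 0 0 3.4" --pt "38 -86 0 0 0 6.8" --pt "57 -129 0 0 0 10.2" --pt "76 -172 0 0 0 13.6" --pt "95 -215 0 0 0 17" --pt "114 -258 0 0 0 20.4" --pt "133 -301 0 0 0 23.8" --pt "152 -344 0 0 0 27.2" --pt "171 -387 0 0 0 30.6" --pt "190 -430 0 0 0 34" --hand 0

```text
t: 1.15
ee_pos: [0.3408, 0.0971, 0.4047]
eef_rot: [0.0, -0.158, 0.987, 0.0]
force: [1.1, 0.6, -0.8]
opening: 0.0001
grasp_force: 0.0
```

carry_out --pt "19 -45 -10 0 0 0" --pt "38 -90 -30 0 0 0" --pt "57 -135 -65 0 0 0" --pt "79 -180 -100 0 0 0" --pt "79 -180 -140 0 0 0" --pt "79 -180 -180 0 0 0" --pt "79 -180 -210 0 0 0" --pt "79 -180 -215 0 0 0" --pt "79 -180 -215 0 0 0"

```text
t: 2.05
ee_pos: [0.4195, -0.081, 0.1892]
eef_rot: [-0.001, -0.157, 0.988, 0.001]
force: [-0.0, 0.4, -0.2]
opening: -0.0
grasp_force: 0.0
```

```bash
python3 - <<'E'
from h import *
tool(TR0,-75,-135,18,.015)
E
```

```text
world [ 0.42  -0.082] shift mm [ 0.5 -0.8 -1.2] yaw now 18.1 turn -0.1 F [-0.   0.4 -0.2] t 2.05
```

carry_out --pt "8 0 0 0 0 0" --pt "16 0 0 0 0 0" --pt "22 1 0 0 0 0" --pt "28 1 0 0 0 0" --pt "34 2 0 0 0 0" --pt "40 2 0 0 0 0" --pt "47 3 0 0 0 0" --pt "54 4 0 0 0 0" --pt "61 5 0 0 0 0" --pt "68 6 0 0 0 0"

```text
t: 3.05
ee_pos: [0.4884, -0.075, 0.1896]
eef_rot: [-0.0, -0.157, 0.988, 0.0]
force: [-3.9, -1.5, 2.4]
opening: -0.0004
grasp_force: 1.4
```

```bash
python3 - <<'E'
from h import *
p,cc=track((.49,.06,.3),"a1");rep(p);print(cc,get_obs()["force"])
E
```

```text
world [0.4923 0.071 ] yaw 19.9 | bay c [-206.   65.] phi 17.1 L [-253.  218.] R [-159.  -88.]
0.8449791963090311 [-0.20114952 -1.02669735  0.2688255 ]
```

carry_out --pt "6 1 0 0 0 1" --pt "12 2 0 0 0 2" --pt "18 4 0 0 0 3" --pt "24 5 0 0 0 4" --pt "30 6 0 0 0 5" --pt "36 8 0 0 0 6" --pt "38 8 0 0 0 7" --pt "25 0 0 0 0 8" --pt "5 -5 0 0 0 9" --pt "-15 -15 0 0 0 10"

```text
t: 4.1
ee_pos: [0.4729, -0.0899, 0.19]
eef_rot: [0.001, -0.244, 0.97, -0.0]
force: [1.2, 0.8, 0.3]
opening: -0.0001
grasp_force: 0.0
```

```bash
python3 - <<'E'
from h import *
p,cc=track((.51,.075,.48),"a2");rep(p);print(cc)
t=np.rad2deg(p[2]);tool(p,-80,0,t,.025,.163)
E
```

```text
world [0.5086 0.0773] yaw 28.2 | bay c [-189.   71.] phi 25.4 L [-258.  215.] R [-121.  -74.]
0.9539745956525123
world [0.438 0.039] shift mm [-32.2 130.3  -1.4] yaw now 28.2 turn 0.0 F [-1.9 -0.8 -1.1] t 4.15
```

carry_out --pt "-8 30 0 0 0 0" --pt "-16 65 -4 0 0 0" --pt "-24 98 -8 0 0 0" --pt "-32 130 -12 0 0 0" --pt "-24 134 -12 0 0 0" --pt "-16 139 -12 0 0 0" --pt "-11 141 -12 0 0 0" --pt "-6 144 -12 0 0 0" --pt "-1 147 -12 0 0 0" --pt "5 150 -12 0 0 0" --hand 85

```text
t: 5.15
ee_pos: [0.4781, 0.0594, 0.1776]
eef_rot: [-0.001, -0.242, 0.97, -0.0]
force: [-2.9, -0.6, 2.7]
opening: 0.0848
grasp_force: 2.0
```

carry_out --pt "6 3 0 0 0 0" --pt "12 6 0 0 0 0" --pt "18 9 0 0 0 0" --pt "24 12 0 0 0 0" --pt "30 16 0 0 0 0" --pt "36 19 0 0 0 0" --pt "42 22 0 0 0 0" --pt "46 24 0 0 0 0" --pt "30 16 0 0 0 0" --pt "10 5 0 0 0 0"

```text
t: 6.15
ee_pos: [0.489, 0.0654, 0.1782]
eef_rot: [0.002, -0.243, 0.97, 0.0]
force: [0.3, 0.1, -0.2]
opening: 0.0851
grasp_force: 0.0
```

```bash
python3 - <<'E'
from h import *
p,cc=track((.56,.105,.49),"a3");rep(p);print(cc)
t=np.rad2deg(p[2]);tool(p,0,200,t-90,.018,.168)
E
```

```text
world [0.5701 0.1105] yaw 28.1 | bay c [-126.  101.] phi 25.3 L [-194.  245.] R [-58. -44.]
0.7681816687598048
world [0.476 0.287] shift mm [ -9.7 222.8   8.8] yaw now 28.1 turn -90.0 F [-2.6 -0.2 -0.2] t 6.2
```

carry_out --pt "-12 -6 20 0 0 -4" --pt "-20 0 65 0 0 -12" --pt "-20 25 105 0 0 -20" --pt "-20 60 120 0 0 -28" --pt "-18 100 120 0 0 -36" --pt "-16 135 120 0 0 -44" --pt "-14 165 120 0 0 -52" --pt "-12 195 120 0 0 -60" --pt "-10 217 120 0 0 -68" --pt "-10 225 110 0 0 -76" --hand 50

```text
t: 7.2
ee_pos: [0.4788, 0.293, 0.2896]
eef_rot: [0.002, 0.408, 0.913, 0.003]
force: [-0.5, -0.0, 0.4]
opening: 0.0501
grasp_force: 0.0
```

carry_out --pt "0 0 0 0 0 -7" --pt "0 0 -20 0 0 -14" --pt "0 0 -60 0 0 -14" --pt "0 0 -95 0 0 -14" --pt "0 0 -102 0 0 -14" --pt "0 0 -102 0 0 -14"

```text
t: 7.8
ee_pos: [0.4777, 0.2901, 0.1845]
eef_rot: [-0.001, 0.514, 0.858, -0.001]
force: [0.5, 0.7, 0.8]
opening: 0.0499
grasp_force: 0.0
```

```bash
python3 - <<'E'
from h import *
p=(.5701,.1105,np.deg2rad(28.1))
tool(p,0,200,-62,.018,.168);tool(p,0,200-29-104,-62,.018,.168);print(get_obs()["ee_pos"],get_obs()["opening"])
E
```

```text
world [0.476 0.287] shift mm [-1.8 -3.2  1.5] yaw now -61.9 turn -0.1 F [0.5 0.7 0.8] t 7.8
world [0.539 0.17 ] shift mm [  60.8 -120.5    1.5] yaw now -61.9 turn -0.1 F [0.5 0.7 0.8] t 7.8
[0.47771673 0.29013616 0.18454948] 0.049933228435025075
```

carry_out --pt "4 -9 0 0 0 0" --pt "9 -18 0 0 0 0" --pt "12 -24 0 0 0 0" --pt "15 -29 0 0 0 0" --pt "18 -35 0 0 0 0" --pt "21 -41 0 0 0 0" --pt "25 -48 0 0 0 0" --pt "29 -56 0 0 0 0" --pt "33 -63 0 0 0 0" --pt "37 -71 0 0 0 0"

```text
t: 8.8
ee_pos: [0.5151, 0.2183, 0.1856]
eef_rot: [-0.0, 0.514, 0.858, -0.0]
force: [-2.0, 3.3, 2.4]
opening: 0.0501
grasp_force: 2.0
```

```bash
python3 - <<'E'
from h import *
p,cc=track((.594,.065,.49),"a4");rep(p);print(cc,get_obs()["force"])
E
```

```text
world [0.5929 0.0622] yaw 28.1 | bay c [-106.   51.] phi 25.3 L [-174.  196.] R [-37. -93.]
0.8764704964849468 [-1.28374956  1.76108036  2.66943999]
```

carry_out --pt "3 -6 0 0 0 0" --pt "6 -12 0 0 0 0" --pt "9 -18 0 0 0 0" --pt "12 -23 0 0 0 0" --pt "15 -29 0 0 0 0" --pt "18 -35 0 0 0 0" --pt "21 -41 0 0 0 0" --pt "24 -47 0 0 0 0" --pt "27 -51 0 0 0 0" --pt "21 -40 0 0 0 0"

```text
t: 9.85
ee_pos: [0.5369, 0.1773, 0.1858]
eef_rot: [0.001, 0.516, 0.857, -0.0]
force: [0.6, 0.4, 0.1]
opening: 0.0502
grasp_force: 0.0
```

```bash
python3 - <<'E'
from h import *
p,cc=track((.62,.012,.49),"a5");rep(p);print(cc,get_obs()["force"])
tool(p,-85,125,17,.018)
E
```

```text
world [0.6194 0.0108] yaw 27.9 | bay c [-82.  -1.] phi 25.1 L [-150.  144.] R [ -14. -146.]
0.9175346715947259 [-0.14553901  1.39411064 -0.13368094]
world [0.486 0.082] shift mm [-49.5 -98.1   5.3] yaw now -62.0 turn 79.0 F [-0.1  1.4 -0.1] t 9.9
```

View pics/a5.png

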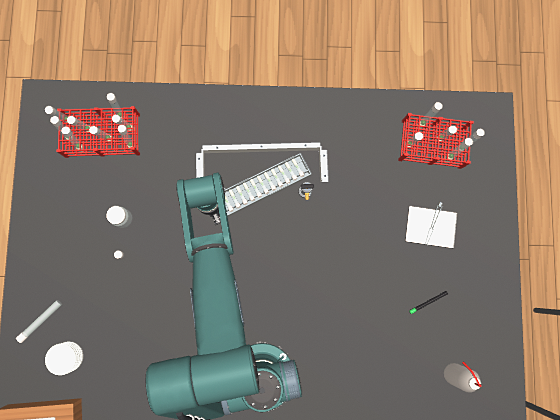

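The picture shows the tray's −y end behind the tap at about (305,165), with the +y end still outside the bay. Next is swinging the +y end in.

carry_out --pt "-4 8 10 0 0 6" --pt "-8 14 45 0 0 14" --pt "-12 12 85 0 0 22" --pt "-25 -5 100 0 0 30" --pt "-38 -30 100 0 0 38" --pt "-50 -55 100 0 0 46" --pt "-54 -80 100 0 0 54" --pt "-54 -98 95 0 0 62" --pt "-54 -98 75 0 0 70" --pt "-54 -98 50 0 0 78" --hand 0

```text
t: 10.9
ee_pos: [0.4823, 0.0806, 0.237]
eef_rot: [0.002, -0.142, 0.99, -0.001]
force: [0.3, 0.7, -0.4]
opening: 0.0003
grasp_force: 0.0
```

carry_out --pt "0 0 -25 0 0 0" --pt "0 0 -43 0 0 0" --pt "4 2 -43 0 0 0" --pt "12 5 -43 0 0 0" --pt "20 8 -43 0 0 0" --pt "28 12 -43 0 0 0" --pt "34 15 -43 0 0 0" --pt "40 18 -43 0 0 0" --pt "46 20 -43 0 0 0" --pt "52 22 -43 0 0 0"

```text
t: 11.9
ee_pos: [0.534, 0.1032, 0.1926]
eef_rot: [-0.001, -0.14, 0.99, 0.0]
force: [-3.0, -0.9, 1.1]
opening: -0.0003
grasp_force: 1.3
```

```bash
python3 - <<'E'
from h import *
p,cc=track((.63,.013,.42),"a6");rep(p);print(cc,get_obs()["force"])
tool(p,-51,125,17,.018)
E
```

```text
world [0.6315 0.0132] yaw 22.3 | bay c [-70.   1.] phi 19.5 L [-123.  151.] R [ -16. -150.]
0.7375297285421301 [-0.13350027  0.29979555 -0.7485661 ]
world [0.537 0.11 ] shift mm [ 2.   6.2 -1.7] yaw now 16.1 turn 0.9 F [-0.1  0.3 -0.7] t 11.95
```

carry_out --pt "5 3 0 0 0 -1" --pt "10 7 0 0 0 -2" --pt "15 10 0 0 0 -3" --pt "20 14 0 0 0 -4" --pt "25 17 0 0 0 -5" --pt "30 20 0 0 0 -6" --pt "35 23 0 0 0 -7" --pt "41 27 0 0 0 -8" --pt "46 29 0 0 0 -9" --pt "51 31 0 0 0 -9"

```text
t: 12.95
ee_pos: [0.5852, 0.1342, 0.1926]
eef_rot: [-0.0, -0.062, 0.998, 0.0]
force: [-1.9, -1.0, -0.5]
opening: -0.0001
grasp_force: 0.8
```

```bash
python3 - <<'E'
from h import *
p,cc=track((.66,.016,.2),"a7");rep(p);print(cc,get_obs()["force"])
tool(p,-51,125,4,.018)
E
```

```text
world [0.6587 0.0247] yaw 8.7 | bay c [-42.  11.] phi 5.9 L [-58. 170.] R [ -25. -148.]
0.728529981023851 [-0.40607504  0.62760835 -1.1886255 ]
world [0.589 0.141] shift mm [ 3.6  6.2 -1.8] yaw now 7.1 turn -3.1 F [-0.4  0.6 -1.2] t 13.0
```

carry_out --pt "5 1 0 0 0 -1" --pt "10 2 0 0 0 -2" --pt "15 4 0 0 0 -3" --pt "20 5 0 0 0 -4" --pt "25 6 0 0 0 -4" --pt "10 3 0 0 0 -4" --pt "-15 -10 0 0 0 -4" --pt "-30 -40 0 0 0 -4" --pt "-30 -70 -6 0 0 -4" --pt "-30 -100 -12 0 0 -4"

```text
t: 14.0
ee_pos: [0.5553, 0.033, 0.1815]
eef_rot: [0.002, -0.027, 1.0, -0.0]
force: [0.6, -0.6, -0.1]
opening: 0.0001
grasp_force: 0.0
```

```bash
python3 - <<'E'
from h import *
p,cc=track((.67,.018,.05),"a8");rep(p);print(cc,get_obs()["force"])
tool(p,-80,-15,np.rad2deg(p[2]),.018,.160)
E
```

```text
world [0.6719 0.025 ] yaw 4.0 | bay c [-29.  10.] phi 1.2 L [-32. 170.] R [ -25. -150.]
0.793942553787248 [-0.95538675 -3.30342193 -0.21290122]
world [0.593 0.004] shift mm [ 38.  -24.6  -2.2] yaw now 2.9 turn 1.0 F [-1.  -3.3 -0.2] t 14.05
```

carry_out --pt "15 -12 -3 0 0 0" --pt "35 -12 -3 0 0 0" --pt "50 -11 -3 0 0 0" --pt "58 -11 -3 0 0 0" --pt "63 -11 -3 0 0 0" --pt "68 -10 -3 0 0 0" --pt "73 -10 -3 0 0 0" --pt "78 -10 -3 0 0 0" --pt "82 -10 -3 0 0 0" --pt "85 -10 -3 0 0 0" --hand 85

```text
t: 15.05
ee_pos: [0.6399, 0.024, 0.1775]
eef_rot: [-0.0, -0.027, 1.0, 0.0]
force: [-2.3, -0.5, -0.8]
opening: 0.0848
grasp_force: 1.0
```

```bash
python3 - <<'E'
from h import *
p,cc=track((.692,.025,.05),"a9");rep(p);print(cc,get_obs()["force"])
tool(p,-51,0,np.rad2deg(p[2]),.018,.160)
E
```

```text
world [0.6877 0.0265] yaw 3.2 | bay c [-13.  11.] phi 0.4 L [-14. 171.] R [ -12. -149.]
0.3737011086090441 [-1.54719026 -0.11720489 -1.66347396]
world [0.637 0.024] shift mm [-3.5 -0.4  0.4] yaw now 3.1 turn 0.1 F [-1.5 -0.1 -1.7] t 15.1
```

carry_out --pt "1.5 0 0 0 0 0" --pt "3 0 0 0 0 0" --pt "4.5 0 0 0 0 0" --pt "6 0 0 0 0 0" --pt "7 0 0 0 0 0" --pt "7 0 0 0 0 0"

```text
t: 15.7
ee_pos: [0.647, 0.0239, 0.1778]
eef_rot: [0.0, -0.027, 1.0, 0.0]
force: [-1.7, -0.8, -1.0]
opening: 0.0853
grasp_force: 0.8
```

carry_out --pt "1 0 0 0 0 0" --pt "2 0 0 0 0 0" --pt "2 0 0 0 0 0"

```text
t: 16.0
ee_pos: [0.6481, 0.024, 0.1779]
eef_rot: [-0.002, -0.027, 1.0, 0.0]
force: [-6.7, -0.8, 2.3]
opening: 0.0854
grasp_force: 3.2
```

carry_out --pt "0.5 0 0 0 0 0" --pt "1 0 0 0 0 0" --pt "1 0 0 0 0 0"

```text
t: 16.3
ee_pos: [0.6484, 0.024, 0.1778]
eef_rot: [-0.003, -0.027, 1.0, 0.0]
force: [-9.6, -0.3, 3.7]
opening: 0.0849
grasp_force: 4.6
```

Wall contact: the force is rising and the TCP has stopped. I'll back off, lift clear and check.

carry_out --pt "-5 0 0 0 0 0" --pt "-25 0 0 0 0 0" --pt "-60 0 10 0 0 0" --pt "-105 0 40 0 0 0" --pt "-150 0 80 0 0 0" --pt "-200 0 110 0 0 0" --pt "-240 0 120 0 0 0" --pt "-250 0 120 0 0 0" --pt "-250 0 120 0 0 0"

```text
t: 17.2
ee_pos: [0.3984, 0.024, 0.3]
eef_rot: [0.003, -0.027, 1.0, -0.0]
force: [1.1, -0.8, -0.3]
opening: 0.085
grasp_force: 0.0
```

```bash
python3 - <<'E'
from h import *
p,cc=track((.70,.025,.05),"b1");rep(p);print(cc,get_obs()["force"],get_obs()["t"])
a=cv2.imread("pics/b1.png")[135:255,185:335]
cv2.imwrite("pics/b1c.png",cv2.resize(a,None,fx=5,fy=5,interpolation=cv2.INTER_CUBIC))
E
```

```text
world [0.7161 0.0277] yaw 3.0 | bay c [16. 11.] phi 0.2 L [ 15. 171.] R [  16. -149.]
0.636223167873955 [ 0.64795807 -0.36582451 -0.51669533] 17.25
```

View pics/b1c.png

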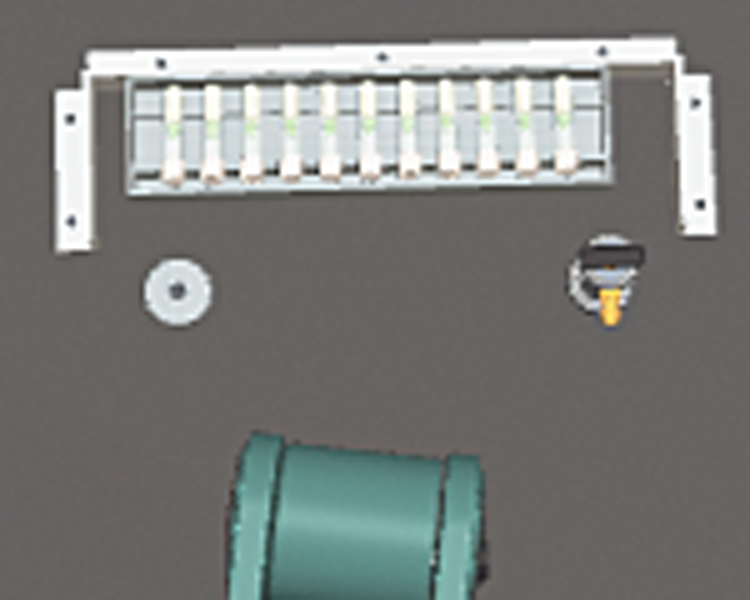

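The tray sits right against the rear upstand, with its rear edge at crop rows ~80 to 68. It is square and centred, and clear of the tap. ECC locked onto the white wall here. The fingertip contact puts the tray at bay x of about −2 mm, which agrees with the picture. I'll hand in.

```bash
python3 -c "
from plant import *
print(hand_in())"
```

```text
the job is handed in; nothing more can be done
None
```

The tray is parked in the bay, square and against the rear upstand, −y end taken in behind the tap first and never gripped or lifted; the job was handed in at about 17 s, and no verdict was returned.

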